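# Find the hidden catch of the nest box and spring its battery drawer

### The job

Feel with shut fingertips along the pale strip in the front of the nest box for the hidden push pad that lies flush in it, and press the pad in until the battery drawer springs right out of the box's side; then take the hand away so that the pad comes back up. Touch gently, without leaning hard on the wood, grasp nothing, and leave the tools and parts lying on and around the box where they are.

Things in the scene. Friction and masses are not known exactly. Their poses are not given: they have to be found in the camera images.
- house: cedar nest box on its back, fixed to the bench, 180 mm wide (x), 80 mm high. Origin on the bench top below the centre of its front; z up; y runs from the foot (-165 mm) to the pointed gable with roof boards (+240 mm). Its flat top side is the front frame, 80 mm up, with a window x +-35 mm, y +-70 mm about the origin, where the pale strip lies 2 mm lower
- strip (a point): centre of the window, on the upper face of the flat pale wooden strip (78 mm over the bench), axes as the nest box. Rigid, except for the push pad let into it on the line x = 0, at an unreported place: its centre is anywhere from 45 mm toward -y to 45 mm toward +y. Find it by feel (strip rigid, pad gives way) or by the thin seam round it
- pad (a joint): travel in m of the push pad, pale wood like the strip, 46 mm (x) by 40 mm (y), in a 50 x 44 mm cut-out, its top 1.5 mm below the strip's face: 0 at rest, 0.007 fully in (straight down). Its spring needs 1.2 N to start, 4 N fully in; the catch lets go at about 0.004; the pad springs back when let go
- drawer (a joint): battery drawer in the +x side of the nest box (front 136 mm wide, 38 mm high, flush, no handle): 0 shut, 0.035 m right out along the box's +x. The catch holds it shut (up to 0.001); it springs out by itself within about a second of the pad being pressed in
- cap_a: copper roof cap, 50 x 50 mm foot, low cone, 26 mm high in all, lying on the gable end of the nest box; origin at the centre of its underside
- cap_b: second copper roof cap of the same size, lying on the bench top beyond the nest box; origin at the centre of its underside
- awl: awl, 127 mm long, red handle 24 mm thick (toward its own -x), brass shaft (toward +x), lying across the foot end of the nest box about 135 mm from the box's origin along its -y; origin on the underside, at the joint of handle and shaft
- mallet: beech mallet lying on the bench: handle 220 mm along its x, head 60 x 115 x 60 mm at its +x end; origin on the bench under the middle of the handle
- square: try square lying flat: dark wooden stock 110 mm long, 16 mm thick, steel blade 150 mm along its +x; origin under the stock
- gable: spare cedar gable panel, 150 x 185 mm, 12 mm thick, lying flat on the bench; origin under its rectangular part
- pencil: flat carpenter's pencil 150 x 13 x 8 mm lying along its x; origin at the centre of its underside

How it is judged (in metres and radians):
On the way:
1. the hidden pad is pressed in by more than 3 mm (value of joint pad above 0.003 m).
At the end, for the whole second after the job is handed in: The battery drawer stands out by more than 30 mm of its 35 mm and is still (under 10 mm/s), and the pad is back up (less than 1.5 mm in) (value of joint drawer above 0.03 m and velocity of joint drawer between -0.01 and 0.01 m/s and value of joint pad below 0.0015 m); the robot touches nothing.
It fails at once if the robot leans on anything with more than 75 N (contact force between any of the fingers, the arm and anything else above 75 N).
It fails at once if a tool or part lying on or around the box is moved or lifted by more than 15 mm (distance of any of cap_a, cap_b, awl, mallet, square, gable, pencil from where it was at the start of the episode above 0.015 m).
It also fails if it takes over 48 s, if anything falls off the work surface, if the arm or the gripper's body presses on something with over 40 N, if the wrist force passes 120 N, or if a joint passes its speed limit or range.

### The arm

A 7-joint arm with a two-finger parallel gripper is mounted at the origin on the work surface. World frame = base frame: x ahead of the robot, y to its left, z up, the work surface at z = 0. Lengths are in mm, angles in rad, forces in N, time in s.
With the tool pointing down it reaches from about 400 to 850 mm from the base axis. Payload 4.5 kg.
Tool frame: the origin (TCP) lies at the very end of the fingers, on their centre line; the grasp point (between the pads) lies 19 mm behind it (robot.grip_depth is the distance from the TCP to the grasp point, in mm); z points along the fingers, x is the direction in which the jaws open and shut, and the axes are right-handed (so a half turn about z gives the same grasp; the last joint's range is limited). The gripper opens to 88 mm and grips with 3 to 60 N. Pads are 18 mm wide; open, the fingers measure 123 mm over their backs; the gripper's body (75 mm by 187 mm) begins 45 mm behind the grasp point.
Start: joints at [-1.106, 0.689, -0.195, 1.565, 0.157, 0.902, -0.215], TCP at [260.983, 567.927, 238.743] pointing down, gripper open.
Joint ranges: [-3.01, 3.01], [-0.46, 2.08], [-1.47, 1.51], [0.13, 2.56], [-1, 4.14], [0.04, 2.09], [-2.66, 2.66]. Speed limits (rad/s): [2.57, 2.57, 3.14, 3.14, 3.14, 3.14, 3.14].

### API

Orientations are given as [roll, pitch, yaw] about the fixed x, y, z axes, in that order (R = Rz(yaw) Ry(pitch) Rx(roll)).
In Python, from station import robot, hand, kinematics, viewer, workorder, get_t, get_joints, get_qd, get_effort, get_eef_pos, get_ee_rot, get_ft_force, get_wrist_torque, get_gripper_width gives the robot as it stands. Calls block until the motion is done:
- robot.goto(position, orientation): joint-space move of the TCP to a pose.
- robot.move_straight(position, orientation=None, feed=150): straight line of the TCP; orientation=None keeps the orientation; feed is the mean speed in mm/s.
- robot.goto_joints(angles): joint-space move.
- hand.open_jaws() and hand.close(): open the fingers fully, or close them until they stop; the grip force is fixed at half the most.
- robot.hold(seconds).
- kinematics.solve_ik(position, orientation): joint angles nearest the present ones, or None.
- viewer.read_camera(name): name is "side" or "top"; returns a dict with "pixels" (400x640x3 uint8, red, green, blue), "mtx" (3x3 intrinsics, pixels), "k1" (the pictures are not rectified: a ray, as slopes to the right and down, at radius r is drawn at 1 + k1 r^2 times it, then the intrinsics apply), "rvec" (rotation vector, rad) and "tvec" (3), from world to camera coordinates, as OpenCV has them. Camera axes: x right, y down, z forward; pixel columns grow to the right and rows downward; lengths in mm; the calibration is good to about 2 mm. A picture is of the moment at which its call begins. There is no depth.
A pose or a line that the arm cannot do raises robot.IKError and nothing moves.
- workorder.finish_job(): hands the job in, once; it reports no verdict.
Readings, each from a call of its own:
- get_t(): time.
- get_joints(): joint angles.
- get_qd(): joint speeds.
- get_effort(): joint torques, N m.
- get_eef_pos(): TCP position.
- get_ee_rot(): TCP orientation.
- get_ft_force(): force on the tool from outside, world axes, zero at the start.
- get_wrist_torque(): the same for the moment, N m.
- get_gripper_width(): opening from 0.0 (shut) to 1.0 (fully open).
Only numpy, scipy, OpenCV 4.12 (cv2) and the standard library are available. Lean on these libraries where they do the work, as an engineer would, in place of code of your own. Each camera call takes 0.05 s, during which the arm holds its last target. There are 200 camera calls.

## Working session

There is one attempt and no reset: what is moved stays moved. The work goes in short steps, each a Python script; the robot and the scene stay as the last script left them, time stands still between calls to the robot, and variables do not carry over. Pictures are saved under pics/ and viewed, about 8 in all and at most 12, crops included, and the job is handed in when it is done.

```bash
mkdir -p pics; ls
cat > h.py <<'E'
import numpy as np, cv2
from station import *
def snap(name,f):
    d=viewer.read_camera(name); cv2.imwrite('pics/'+f,cv2.cvtColor(np.array(d['pixels']),cv2.COLOR_RGB2BGR)); return d
def ray(d,uv,z):
    K=np.array(d['mtx'],float).reshape(3,3); R=cv2.Rodrigues(np.array(d['rvec'],float))[0]; t=np.array(d['tvec'],float).ravel()
    p=cv2.undistortPoints(np.array(uv,float).reshape(-1,1,2),K,np.array([float(d['k1']),0,0,0])).reshape(-1,2)
    r=np.c_[p,np.ones(len(p))]@R; c=-R.T@t
    return c+r*((z-c[2])/r[:,2])[:,None]
def proj(d,P):
    return cv2.projectPoints(np.array(P,float).reshape(-1,1,3),np.array(d['rvec'],float),np.array(d['tvec'],float),np.array(d['mtx'],float).reshape(3,3),np.array([float(d['k1']),0,0,0]))[0].reshape(-1,2)
E
python3 - <<'E'
from h import *
for n in('top','side'):
    d=snap(n,n+'1.png'); R=cv2.Rodrigues(np.array(d['rvec'],float))[0]; print(n,-R.T@np.array(d['tvec'],float).ravel(),R[2])
print(get_t(),get_ee_rot(),get_ft_force())
E
```

```text
pics
top [ 438.86891669  -19.47457674 1652.20589648] [ 0.0751485  -0.01654337 -0.99703512]
side [  255.06131496 -1096.05343575   928.01024006] [ 0.20097772  0.76488211 -0.61201578]
0.1 [3.14149036e+00 1.58521371e-03 1.14005016e+00] [-0.91726398 -0.29404202  0.26195798]
```

View pics/top1.png

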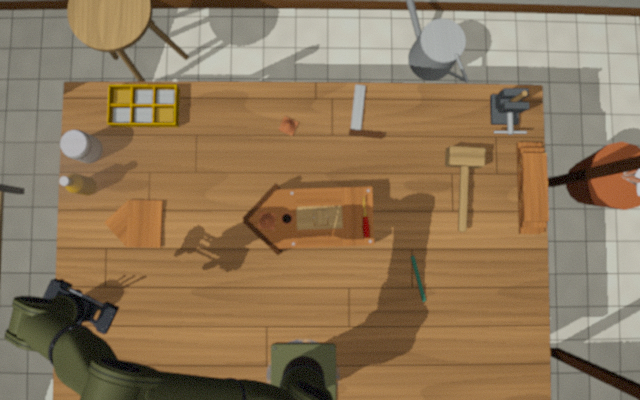

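View pics/side1.png

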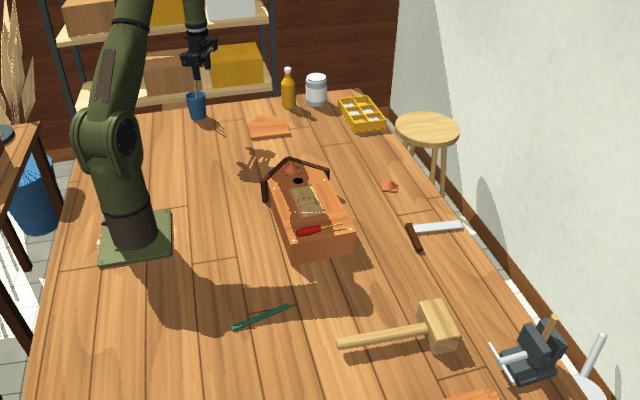

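The top view shows the box at columns 245–373 and rows 186–250, with its gable at the left (+y). The window is at about (297–342, 205–231). Next I'll enlarge crops of both views.

Run:
```python
import cv2,numpy as np
a=cv2.imread('pics/top1.png')[180:256,240:380]; b=cv2.imread('pics/side1.png')[150:262,255:360]
a=cv2.resize(a,None,fx=5,fy=5,interpolation=cv2.INTER_CUBIC);a=cv2.convertScaleAbs(a,alpha=1.5)
cv2.imwrite('pics/ta.png',a)
b=cv2.resize(b,None,fx=5,fy=5,interpolation=cv2.INTER_CUBIC);b=cv2.convertScaleAbs(b,alpha=1.3)
cv2.imwrite('pics/sb.png',b)
```

```text
(no output)
```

View pics/ta.png

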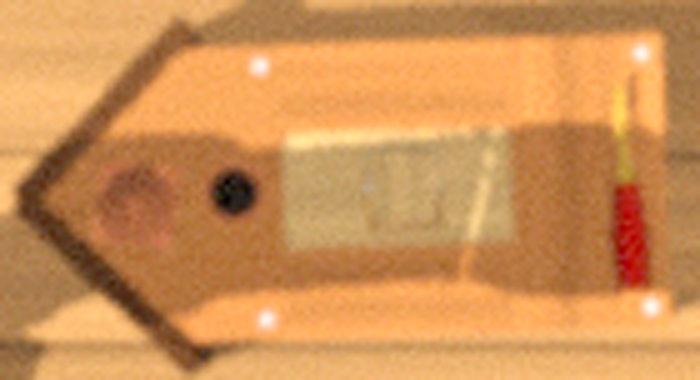

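View pics/sb.png

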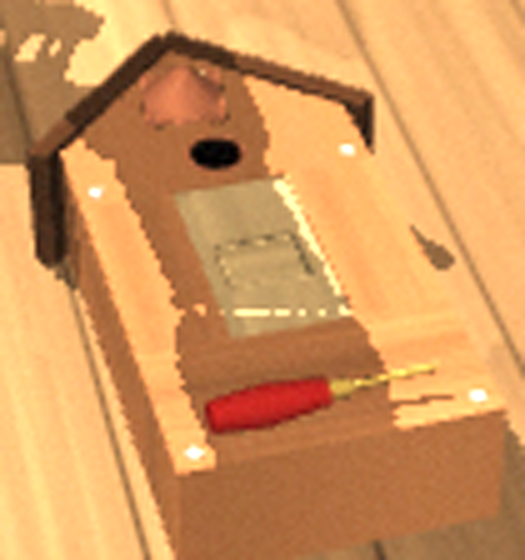

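The seam shows in both views. In the side crop the pad is at about (215–318, 232–290). In the top crop it is at about (365–440, 150–230). I'll convert these to world coordinates.

Run:
```python
from h import *
np.set_printoptions(precision=1,suppress=True)
T=viewer.read_camera('top');S=viewer.read_camera('side')
t=lambda L:[((u+.5)/5-.5+240,(v+.5)/5-.5+180) for u,v in L]
s=lambda L:[((u+.5)/5-.5+255,(v+.5)/5-.5+150) for u,v in L]
for n,d,W,P,N in(('top',T,t([(285,138),(505,128),(515,240),(287,248)]),t([(367,152),(440,148),(442,228),(370,230)]),t([(260,66),(641,53),(652,306),(267,320)])),
  ('side',S,s([(175,195),(278,180),(352,315),(232,335)]),s([(215,242),(295,232),(318,272),(240,290)]),s([(95,191),(347,150),(479,396),(195,453)]))):
    for k,L,z in(('win',W,80),('pad',P,78),('nails',N,81)):
        p=ray(d,L,z); print(n,k,p[:,:2].tolist(),p.mean(0))
    if n=='side': A=s([(210,410),(435,370)])
    else: A=t([(632,285),(625,80)])
    print('awl',ray(d,A,90)[:,:2])
```

```text
top win [[528.869610469072, 22.766785216758745], [535.30762776026, -112.20934686175683], [466.6335925494441, -118.21166071687469], [461.5461524497819, 21.25856468867787]] [498.1 -46.6  80. ]
top pad [[520.4886759891692, -27.522383001668942], [523.039363613596, -72.34622499671718], [473.9568355105351, -73.57125750175423], [472.66543028963474, -29.45513792984172]] [497.5 -50.7  78. ]
top nails [[573.0361995915868, 38.274917208518545], [581.6866739672306, -196.08460426595695], [426.38362173179416, -201.95521114044814], [417.6794511456309, 33.242044066022515]] [499.7 -81.6  81. ]
awl [[ 439.2 -188.8]
 [ 564.3 -185.2]]
side win [[462.223357625936, 16.711256189222922], [524.9615861159941, 16.123921902206348], [534.5929498263966, -116.35935724471733], [466.0880081206467, -116.63227138029401]] [497. -50.  80.]
side pad [[475.7957384202401, -30.764576632532453], [522.9954848693847, -33.04051093255066], [526.5683989322215, -72.33205323699497], [479.809196559307, -77.16321014477921]] [501.3 -53.3  78. ]
side nails [[416.74079177716555, 31.02392160571071], [572.5737264829053, 34.17726407355508], [582.1335366409455, -199.47106369961216], [425.89056025679497, -205.31465472397178]] [499.3 -84.9  81. ]
awl [[ 438.7 -184.6]
 [ 562.2 -183.2]]
```

Both views agree: the pad centre is at about (499, -52), with box yaw of about 0.037. I'll go above it with the fingers shut and take one look.

Run:
```python
from h import *
np.set_printoptions(precision=2,suppress=True)
hand.close()
best=None
for y in(.037,.037+np.pi,.037-np.pi):
    q=kinematics.solve_ik([499,-52,230],[np.pi,0,y]); print(y,q)
    if q is not None and (best is None or abs(q[6])<best[0]): best=(abs(q[6]),y)
y=best[1]
robot.goto([499,-52,230],[np.pi,0,y]); robot.move_straight([499,-52,105],feed=100); robot.hold(.4)
print(y,get_t(),get_eef_pos(),get_ee_rot(),get_ft_force(),get_gripper_width())
d=snap('side','s2.png'); im=cv2.imread('pics/s2.png')[90:270,230:390]; cv2.imwrite('pics/s2c.png',cv2.resize(im,None,fx=3.3,fy=3.3,interpolation=3))
```

```text
0.037 [ 0.    0.54  0.01  1.95 -0.01  0.65  0.06]
3.178592653589793 [ 0.53  0.66 -0.85  1.92  0.65  0.86  2.51]
-3.104592653589793 [ 0.53  0.66 -0.85  1.92  0.65  0.86  2.51]
0.037 5.6667 [499.11 -52.01 105.14] [ 3.14 -0.    0.04] [-0.1  -0.34  0.11] 0.004182724194869981
```

View pics/s2c.png

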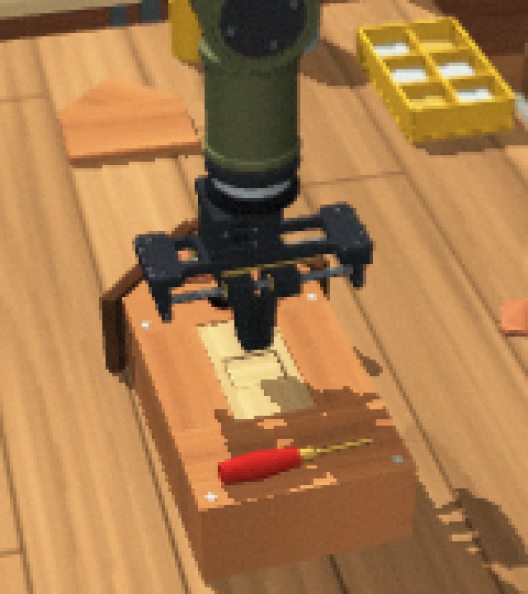

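The shut fingertips hang over the pad, and the seam is clear at crop (228–287, 352–390). I'll re-aim at its centre, then feel downward in small steps with a force limit.

Run:
```python
from h import *
np.set_printoptions(precision=2,suppress=True)
d=viewer.read_camera('side')
L=[(224,362),(276,350),(288,375),(234,390)]
c=ray(d,[((u+.5)/3.3-.5+230,(v+.5)/3.3-.5+90) for u,v in L],78).mean(0); print(c)
xy=.5*c[:2]+.5*np.array([499,-52]); 
if np.hypot(*(c[:2]-[499,-52]))>10: raise SystemExit('disagree')
robot.move_straight([*xy,84],feed=60); robot.hold(.3); f0=get_ft_force()[2]
z=84
while z>70.3:
    z-=.7; robot.move_straight([*xy,z],feed=15); p=get_eef_pos()[2]; f=get_ft_force()[2]-f0
    print(round(z,1),round(p,2),round(f,2))
    if f>9: break
robot.hold(.3); print(get_t(),get_eef_pos(),get_ft_force()[2]-f0)
snap('top','t3.png')
```

```text
[498.63 -53.35  78.  ]
83.3 83.34 0.2
82.6 82.56 -0.94
81.9 81.85 -0.21
81.2 81.15 -0.71
80.5 80.46 -0.06
79.8 79.75 -0.51
79.1 79.06 0.18
78.4 78.37 0.02
77.7 77.66 -0.01
77.0 77.01 -0.62
76.3 76.37 1.22
75.6 75.62 1.88
74.9 74.91 2.5
74.2 74.18 3.23
73.5 73.47 3.87
72.8 72.73 2.31
72.1 72.06 3.0
71.4 71.4 2.85
70.7 70.71 2.39
70.0 70.02 2.76
11.8667 [498.91 -52.68  70.03] 3.465894415253352
```

The pad gave way below 76.4 mm, with the force staying under 4 N down to about 6.5 mm of travel. The dip at about 73 mm looks like the catch letting go. Now I'll take the hand away and check.

Run:
```python
from h import *
p=get_eef_pos(); robot.hold(.5)
robot.move_straight([p[0],p[1],90],feed=40); robot.move_straight([p[0],p[1],240],feed=120)
robot.goto([420,260,300],[np.pi,0,.037]); robot.hold(.5)
print(get_t(),get_eef_pos(),get_ft_force())
snap('side','s4.png'); snap('top','t4.png')
a=cv2.imread('pics/top1.png')[170:260,230:390];b=cv2.imread('pics/t4.png')[170:260,230:390]
s=cv2.imread('pics/s4.png')[140:270,250:410]
r=lambda i:cv2.resize(i,(400,int(400*i.shape[0]/i.shape[1])),interpolation=3)
l=np.vstack([r(a),r(b)]); q=r(s); q=cv2.copyMakeBorder(q,0,max(0,l.shape[0]-len(q)),0,0,0)
cv2.imwrite('pics/c4.png',np.hstack([l,q]))
```

```text
16.2083 [420.11045988 259.85740638 299.98228479] [-0.37789103 -0.09925544 -0.75992388]
```

View pics/c4.png

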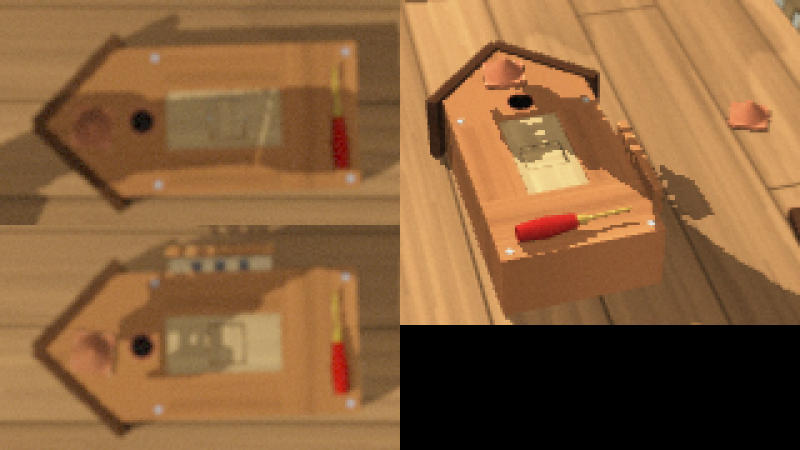

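The drawer now stands out of the +x side with its batteries in view, and the awl and caps are unmoved. I'll measure how far it is out, then hand in.

Run:
```python
from h import *
d=viewer.read_camera('top'); g=np.array(d['pixels']).astype(int)
print([(v,g[v,310:325].mean(0).round().tolist()) for v in range(173,192)])
for z in(45,60): print(z,[ray(d,[(317,v)],z)[0][:2].round(1).tolist() for v in(177,178,179,180)])
print('box side x ~',499+90)
```

```text
[(173, [120.0, 89.0, 56.0]), (174, [119.0, 87.0, 54.0]), (175, [117.0, 87.0, 54.0]), (176, [115.0, 84.0, 52.0]), (177, [116.0, 83.0, 50.0]), (178, [130.0, 89.0, 51.0]), (179, [141.0, 94.0, 51.0]), (180, [140.0, 93.0, 52.0]), (181, [132.0, 89.0, 52.0]), (182, [127.0, 94.0, 61.0]), (183, [133.0, 110.0, 78.0]), (184, [136.0, 116.0, 87.0]), (185, [132.0, 114.0, 86.0]), (186, [131.0, 112.0, 86.0]), (187, [132.0, 111.0, 83.0]), (188, [132.0, 100.0, 69.0]), (189, [132.0, 91.0, 55.0]), (190, [131.0, 86.0, 47.0]), (191, [129.0, 85.0, 48.0])]
45 [[626.2, -40.1], [623.1, -40.1], [619.9, -40.1], [616.7, -40.1]]
60 [[624.5, -39.9], [621.4, -39.9], [618.2, -39.9], [615.1, -39.9]]
box side x ~ 589
```

```bash
python3 -c "
from station import *
workorder.finish_job(); print(get_t())"
```

```text
the job is handed in; nothing more can be done
the job is handed in; nothing more can be done
```

The battery drawer sprang out after one gentle press on the hidden pad, and I have handed the job in; no verdict came back.

- **Finding the pad:** its seam showed in both cameras, putting the centre at about (499, -53) mm. The shut fingertips met resistance at z ≈ 76.4 mm, and the surface then gave way, so this was the pad and not the rigid strip.
- **Pressing it:** I pushed it in about 6.5 mm with under 4 N measured throughout. The force dipped at about 73 mm, where the catch probably let go.
- **Drawer:** after I took the hand away, the top picture put its outer edge at x ≈ 622–624 mm against the box side at about 589 mm. That is roughly 34 mm of its 35 mm, give or take about 3 mm for pixel size and calibration.
- **Everything else:** the arm ended clear of everything. The awl and both caps looked unmoved. I did not re-check the mallet, square, gable panel and pencil, but the hand went nowhere near them.
- **Pad back up:** I did not measure this directly. Nothing was touching the pad, and the picture showed nothing amiss.

No check failed or disagreed. The robot's clock read about 16 s at the last reading before handing in.

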